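Set the two side slides of an injection mould on their stop pins

ROBOT

A 7-joint arm with a two-finger parallel gripper is mounted at the origin on the work surface. World frame = base frame: x ahead of the robot, y to its left, z up, the work surface at z = 0. Lengths are in mm, angles in rad, forces in N, time in s.
With the tool pointing down it reaches from about 425 to 825 mm from the base axis. Payload 3.6 kg.
Tool frame: the origin (TCP) lies at the very end of the fingers, on their centre line; the grasp point (between the pads) lies 19 mm behind it; z points along the fingers, y is the line along which they close (so a half turn about z gives the same grasp; the last joint's range is limited). The gripper opens to 85 mm and grips with 20 to 120 N. Pads are 22 mm wide; open, the fingers measure 114 mm over their backs; the gripper's body (76 mm by 85 mm) begins 54 mm behind the grasp point. The pads swing forward as they close: fully open they stand 13 mm farther back than shut.
Start: joints at [-0.026, 0.615, -0.013, 1.423, 0.008, 1.103, -0.04], TCP at [649.971, 0.023, 231.297] pointing down, gripper open.
Joint ranges: [-3.12, 3.12], [-0.3, 2.06], [-1.34, 1.32], [0.26, 2.42], [-1.36, 4.5], [0.01, 1.98], [-2.84, 2.84]. Speed limits (rad/s): [2.79, 2.79, 3.14, 3.14, 3.14, 3.14, 3.14].

INTERFACE

Orientations are given as a rotation vector (axis times angle).
In Python, from rig import env gives the robot as it stands.
- The arm moves only by the shell command python3 -m jog 'ROWS' [FORCE]. ROWS is JSON, a list of rows, each a list of 5 numbers: the shift along the tool's x, y, z in units of 25 mm (1.0 is 25 mm), then the turn about the tool's z in units of 5 degrees (1.0 is 5 degrees), then the opening, from 0 (shut) to 1 (fully open). A call has 1 to 12 rows; each row shifts and turns the commanded pose from where the row before left it, along the tool's axes as they then stand; what a row does not reach is not made up. A row lasts 1/12 s, in which the tool goes at most 41.7 mm and 7.16 degrees, less where a joint would pass 70% of its speed; a pose out of reach is approached as far as the arm can. A call is refused whole if a number of a shift passes 1 or a number of a turn 1, either way. A call with a gripper value outside its range is refused whole. The fingers move at their own pace and stop on an object; FORCE is the grip in N (left out, the last holds). Time passes only in rows, so rows that do not move let the fingers close. It gives the time, the measured TCP pose, the force, the opening and the grip force at its end, in the units of the state.
- env.state(): the state, without advancing time (a new reading comes with each control period).
- env.capture(name): name is "scene" or "side" or "wrist"; returns the picture (480x640x3 uint8, red, green, blue); there is no depth.
- env.get_calibration(name): a dict with "mtx" (3x3 intrinsics, pixels), "k1" (the pictures are not rectified: a ray, as slopes to the right and down, at radius r is drawn at 1 + k1 r^2 times it, then the intrinsics apply), "R" (3x3) and "t" (3): a world point X has camera coordinates R X + t; the wrist camera has in their place "hand_eye" (4x4, takes a point from camera to tool coordinates, whose origin is the TCP and whose axes are the flange's). Camera axes: x right, y down, z forward; pixel columns grow to the right and rows downward; lengths in mm; the calibration is good to about 2 mm. A picture is of the moment at which its call begins: read the wrist's pose just before it. get_calibration takes no time and is no camera call.
- env.sign_off(): hands the job in; it is judged then, once.
The state is a dict: "t": time; "joints": joint angles; "qvel": joint speeds; "joint_efforts": joint torques, N m; "eef_pos": TCP position; "eef_rot": TCP orientation; "ft_force": force on the tool from outside, world axes, zero at the start; "moment": the same for the moment, N m; "width": finger opening in mm; "grip_force": force on a finger pad.
Only numpy, scipy, OpenCV 4.12 (cv2) and the standard library are available. Lean on these libraries where they do the work, as an engineer would, in place of code of your own. Each camera call takes 0.05 s, during which the arm holds its last target. There are 200 camera calls.

TASK

Set both side slides of the mould half on the bench, in either order: with your fingertips push each one straight in against its spring until it is fully home on the centre block, then let go so that it comes back and its sprung stop pin catches it at mid travel. Finish with both slides caught at mid travel and your hand clear. Only push, grip and lift nothing, and leave the loose parts on and around the mould where they are.

Things in the scene. Friction and masses are not known exactly. Their poses are not given: they have to be found in the camera images.
- mould: steel mould half fixed on the bench: clamp plate 220 x 280 x 20 mm, on it the mould plate 200 (x) x 248 (y) mm, top 60 mm above the bench. Origin on the bench under its centre, z up. Centre block 92 x 60 mm, 37 mm above the plate. One slide at the +y end (left), one at the -y end (right), on x = 0, heels 130 mm from the centre at the start. Four guide posts, 22 mm thick, 58 mm high, at x +-84, y +-106 mm.
- left_heel (a point): middle of the flat upright lower part of the left (+y) slide's heel, the outer end face to push: 72 mm wide, 24 mm high, bevelled above. 12 mm above the mould plate, 72 mm above the bench; moves with the slide. x axis: level, push direction; z up. Slide: steel, 56 mm long, 72 wide, 40 high, 0.9 kg, between two gibs 16 mm high which end 8 mm inside the heel when out, 18 mm outside it when home.
- right_heel (a point): middle of the flat upright lower part of the right (-y) slide's heel, the outer end face to push: 72 mm wide, 24 mm high, bevelled above. 12 mm above the mould plate, 72 mm above the bench; moves with the slide. x axis: level, push direction; z up. Slide: steel, 56 mm long, 72 wide, 40 high, 0.9 kg, between two gibs 16 mm high which end 8 mm inside the heel when out, 18 mm outside it when home.
- slide_left (a joint): travel of the left slide in m: 0 fully out (start), grows inwards, towards the mould's centre, to 0.026 fully home, where its core pin seats on the centre block (hard stop). A return spring pushes it out with 5 N at 0 rising to 9 N at 0.026, plus about 1 N friction. Let go from home it comes back and is caught by the stop pin at about 0.0135; let go before the pin has caught (short of 0.014) it springs out to 0.
- slide_right (a joint): travel of the right slide in m: 0 fully out (start), grows inwards, towards the mould's centre, to 0.026 fully home, where its core pin seats on the centre block (hard stop). A return spring pushes it out with 5 N at 0 rising to 9 N at 0.026, plus about 1 N friction. Let go from home it comes back and is caught by the stop pin at about 0.0135; let go before the pin has caught (short of 0.014) it springs out to 0.
- pin_left (a joint): position of the left stop pin (8 mm thick, sprung, from the side) in m: 0 drawn back, riding on the slide's flank (start); 0.0065 sprung into the slot in the flank, which happens once the slide is past 0.014. Moved by its own spring only; pushing the slide in never releases it.
- pin_right (a joint): position of the right stop pin (8 mm thick, sprung, from the side) in m: 0 drawn back, riding on the slide's flank (start); 0.0065 sprung into the slot in the flank, which happens once the slide is past 0.014. Moved by its own spring only; pushing the slide in never releases it.
- left_knob (a point): black pull knob (16 mm across, 14 mm long) of the index plunger screwed into the left slide's bronze gib, on the mould's +x side; point: middle of its outer end. It moves with the stop pin, 6.5 mm towards the slide when the pin springs into its slot. It needs no handling.
- right_knob (a point): black pull knob (16 mm across, 14 mm long) of the index plunger screwed into the right slide's bronze gib, on the mould's +x side; point: middle of its outer end. It moves with the stop pin, 6.5 mm towards the slide when the pin springs into its slot. It needs no handling.
- bush: loose flanged steel guide bush, 37 mm across, 40 mm high, standing on the mould plate between centre block and +x edge; bystander. Origin centre of its underside.
- angle_pin: loose steel angle pin standing on its head on the bench in front of or behind the mould, 12 mm thick, head 19 mm, 66 mm high; bystander. Origin centre of its underside.
- ball_cage: loose ball cage of a guide post standing on the bench behind or in front of the mould, grey sleeve 31 mm across, 56 mm high; bystander. Origin centre of its underside.
- lock_block: loose steel locking wedge block on the bench behind the mould, 34 x 56 mm, 38 mm high; bystander. Origin centre of its underside.
- hex_key: loose L-shaped hex key lying on the mould plate in front of the centre block, 80 mm long arm along its x, 20 mm short arm, 6 mm thick; bystander. Origin under the middle of the long arm.
- hammer: loose copper hammer with wooden handle lying on the bench outside the right slide, 220 mm long along its x, 26 mm high; bystander. Origin under the middle of its length.
- oil_bottle: white oil bottle standing on the bench outside the left slide, 52 mm across, 140 mm high; bystander. Origin centre of its underside.

How it is judged (in metres and radians):
On the way, in this order (a step that is already met when the one before it is completed fails the run):
1. one slide, whichever comes first, is pushed fully home (past 23.5 mm of its 26 mm) (value of joint any of slide_left, slide_right above 0.0235 m), for 0.05 s.
2. the other slide is pushed fully home (past 23.5 mm) while the first one rests caught on its stop pin at mid travel (((value of joint slide_left above 0.0235 m and value of joint slide_right between 0.012 and 0.016 m and value of joint pin_right above 0.005 m) or (value of joint slide_right above 0.0235 m and value of joint slide_left between 0.012 and 0.016 m and value of joint pin_left above 0.005 m))), for 0.05 s.
At the end, for the whole second after the job is handed in: both slides stand still at mid travel, 12 to 16 mm in, with their stop pins sprung into the slots (more than 5 of 6.5 mm) (value of joint slide_left between 0.012 and 0.016 m and value of joint each of pin_left, pin_right above 0.005 m and value of joint slide_right between 0.012 and 0.016 m and velocity of joint slide_left between -0.005 and 0.005 m/s and velocity of joint slide_right between -0.005 and 0.005 m/s); the robot touches nothing.
It fails at once if a loose part on or around the mould is shifted or lifted by more than 15 mm (distance of any of bush, angle_pin, ball_cage, lock_block, hex_key, hammer, oil_bottle from where it was at the start of the episode above 0.015 m).
It fails at once if a standing loose part is tipped over (angle between any of bush, angle_pin, ball_cage, oil_bottle's own z axis and vertical above 0.5 rad).
It fails at once if a slide is taken between the fingers instead of being pushed (the point between the finger pads comes inside the slide's outline) ((x of the grasp point in the frame of left_heel between 0.012 and 0.056 m and y of the grasp point in the frame of left_heel between -0.032 and 0.032 m and z of the grasp point in the frame of left_heel between -0.012 and 0.034 m) or (x of the grasp point in the frame of right_heel between 0.012 and 0.056 m and y of the grasp point in the frame of right_heel between -0.032 and 0.032 m and z of the grasp point in the frame of right_heel between -0.012 and 0.034 m)).
It also fails if it takes over 48 s, if anything falls off the work surface, if the arm or the gripper's body presses on something with over 40 N, if the wrist force passes 120 N, or if a joint passes its speed limit or range.

## Working session

There is one attempt and no reset: what is moved stays moved. The work goes in short steps, Python scripts to look and compute and a shell command to move; the robot and the scene stay as the last step left them, time stands still between calls to the robot, and variables do not carry over. Pictures are saved under pics/ and viewed, at most 10 in all, crops included, and the job is handed in when it is done.

```bash
mkdir -p pics; python3 - <<'E'
from rig import env
import cv2
s=env.state();print(s)
for n in("scene","side"):
    cv2.imwrite(f"pics/{n}0.png",env.capture(n)[:,:,::-1])
    c=env.get_calibration(n);print(n,c)
E
```

```text
{'t': 0.0, 'joints': array([-0.02654554,  0.61593235, -0.01262584,  1.42494383,  0.00811052,
        1.10338579, -0.04039879]), 'qvel': array([-0.00110153, -0.00121484,  0.0005771 ,  0.00164977, -0.00174371,
        0.00192719, -0.00013007]), 'joint_efforts': array([ 1.38264377e-04, -4.69217670e+01,  2.59523503e-01, -1.71036780e+01,
        1.00907375e-02,  9.80606623e-03,  4.10031795e-07]), 'eef_pos': array([6.49218338e+02, 4.05460790e-02, 2.30114711e+02]), 'eef_rot': array([-2.22001263, -2.22029256,  0.00295445]), 'ft_force': array([ 0.13043875, -0.34545244, -0.21422661]), 'moment': array([-0.04023651, -0.03859401, -0.01761637]), 'grip_force': 0.0, 'width': 85.43166018856951}
scene {'mtx': array([[485.53111039,   0.        , 320.27576419],
       [  0.        , 485.53111039, 239.24667445],
       [  0.        ,   0.        ,   1.        ]]), 'k1': -0.08002092017474073, 'R': array([[ 0.06872662,  0.99744342, -0.01957747],
       [ 0.59440883, -0.05670096, -0.80216155],
       [-0.80122082,  0.04349284, -0.59678604]]), 't': array([ -92.43392926, -286.23633296, 1483.65367094])}
side {'mtx': array([[579.8988568 ,   0.        , 311.28259381],
       [  0.        , 579.8988568 , 237.31383172],
       [  0.        ,   0.        ,   1.        ]]), 'k1': -0.19155841995174624, 'R': array([[ 0.74661978, -0.66501386, -0.01776164],
       [-0.41558106, -0.44539723, -0.79304079],
       [ 0.51947213,  0.59948134, -0.60890954]]), 't': array([-402.65112208,  328.2505346 , 1076.10265087])}
```

View pics/scene0.png

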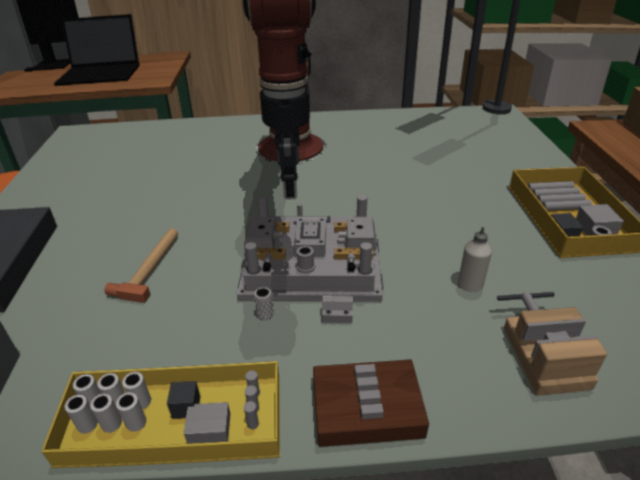

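View pics/side0.png

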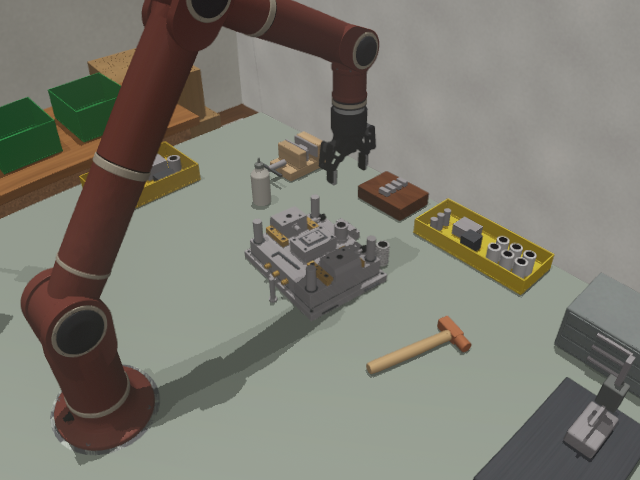

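The scene picture shows the mould at about (310,255), with heels near (250,235) and (372,232). The hammer is on its right at (150,265), the bottle on its left at (475,262). In the side view the mould is around (315,255).

```bash
python3 - <<'E'
from rig import env
import cv2
print(env.state()['eef_pos'],env.get_calibration("wrist"))
cv2.imwrite("pics/wrist0.png",env.capture("wrist")[:,:,::-1])
a=cv2.imread("pics/scene0.png")[185:330,225:395]
cv2.imwrite("pics/sc.png",cv2.resize(a,None,fx=4,fy=4,interpolation=cv2.INTER_CUBIC))
E
```

```text
[6.49296349e+02 2.45160632e-02 2.30243263e+02] {'mtx': array([[371.42131668,   0.        , 326.46106522],
       [  0.        , 371.42131668, 241.60947814],
       [  0.        ,   0.        ,   1.        ]]), 'k1': -0.00012212570388909613, 'hand_eye': array([[-1.44818554e-03, -9.51796174e-01, -3.06727804e-01,
         7.99417731e+01],
       [ 9.99998932e-01, -1.31787305e-03, -6.31952690e-04,
         2.08402816e-01],
       [ 1.97261844e-04, -3.06728392e-01,  9.51797066e-01,
        -1.41375526e+02],
       [ 0.00000000e+00,  0.00000000e+00,  0.00000000e+00,
         1.00000000e+00]])}
```

View pics/wrist0.png

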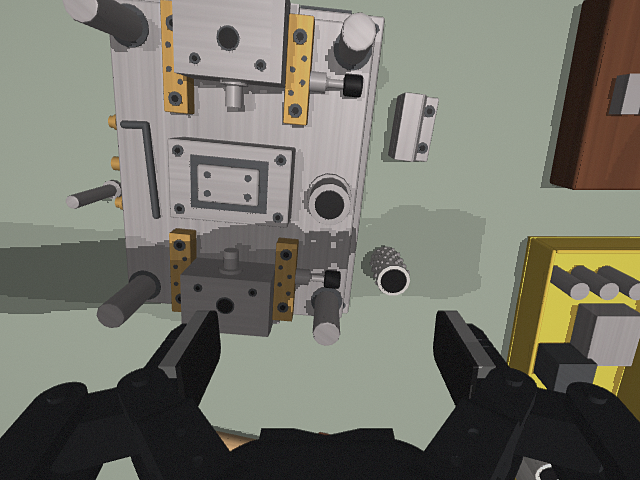

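View pics/sc.png

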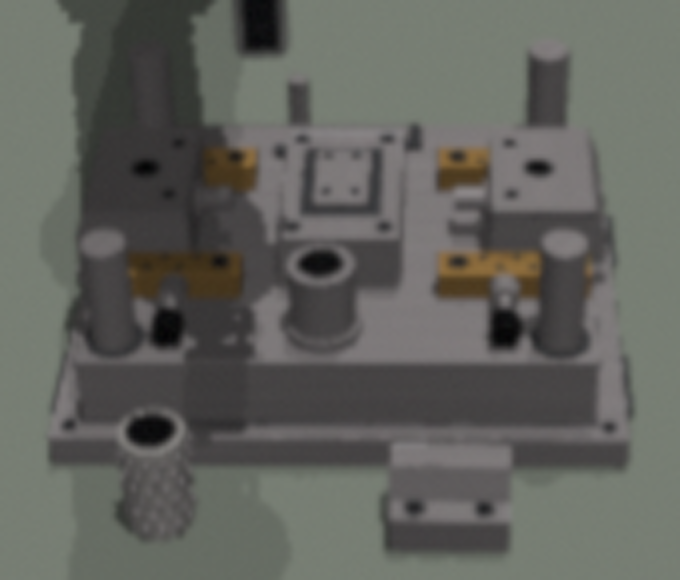

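The wrist picture shows the mould from above, turned a few degrees:
- Centre block top corners are near (172,138), (294,147), (288,224) and (168,214).
- Post tops are near (82,5), (360,27), (326,333) and (112,314).
- The bush is at (329,200) and the angle pin at (75,200).

The crop confirms the layout. Both heel ends are free.

```bash
cat > h.py <<'E'
from rig import env
import numpy as np, cv2
from scipy.spatial.transform import Rotation as Ro
def ray(n,uv,s=None):
    c=env.get_calibration(n);K=c['mtx']
    p=cv2.undistortPoints(np.float64([[uv]]),K,np.array([c['k1'],0,0,0,0]))[0,0]
    d=np.array([*p,1.])
    if n=="wrist":
        T=np.eye(4);T[:3,:3]=Ro.from_rotvec(s['eef_rot']).as_matrix();T[:3,3]=s['eef_pos']
        M=T@c['hand_eye'];return M[:3,3],M[:3,:3]@d
    return -c['R'].T@c['t'],c['R'].T@d
def cast(n,uv,z,s=None):
    o,d=ray(n,uv,s);return (o+d*(z-o[2])/d[2])[:2]
def fit(P,Q): # Q = R P + t
    P,Q=np.array(P),np.array(Q);p,q=P.mean(0),Q.mean(0);A,B=P-p,Q-q
    a=np.arctan2((A[:,0]*B[:,1]-A[:,1]*B[:,0]).sum(),(A*B).sum())
    R=np.array([[np.cos(a),-np.sin(a)],[np.sin(a),np.cos(a)]]);t=q-R@p
    return a,R,t,Q-(P@R.T+t)
E
python3 - <<'E'
from h import *
s=env.state()
W=lambda uv,z:cast("wrist",uv,z,s)
S=lambda uv,z:cast("scene",(225+uv[0]/4,185+uv[1]/4),z)
B=[(-46,30),(46,30),(46,-30),(-46,-30)]
G=[(-84,106),(84,106),(84,-106),(-84,-106)]
print("block",*fit(B,[W(u,97) for u in[(172,138),(294,147),(288,224),(168,214)]])[::1])
print("posts",*fit(G,[W(u,118) for u in[(82,5),(360,27),(326,333),(112,314)]]))
print("postsS",*fit(G[:3],[S(u,118) for u in[(548,48),(565,243),(103,243)]]))
for n,u,z in[("bush",(329,200),100),("anglepin",(72,202),66),("cage",(393,280),56),("lock",(402,127),38)]:print(n,W(u,z))
for n,u,z in[("hamEnd",(176,234),15),("hamHead",(143,285),26),("bottle",(482,237),140),("bottlebase",(473,287),0)]:print(n,cast("scene",u,z))
for u in[(350,470),(355,430)]:pass
E
```

```text
block -0.09912235587005387 [[ 0.9950914   0.09896012]
 [-0.09896012  0.9950914 ]] [578.3757982   37.79942526] [[ 3.45601709 -3.00812679]
 [-1.17441318 -0.25417741]
 [-1.44811041  2.21457052]
 [-0.8334935   1.04773368]]
posts -0.0918875285687738 [[ 0.99578131  0.09175828]
 [-0.09175828  0.99578131]] [576.68458289  36.10868548] [[ 0.88114016 -2.82991794]
 [-0.35166064  0.64180066]
 [-1.85178286  0.48382875]
 [ 1.32230334  1.70428854]]
postsS -0.09224760799079856 [[ 0.99574821  0.09211683]
 [-0.09211683  0.99574821]] [579.82696881  34.81027776] [[ 0.30383006 -0.52335481]
 [-0.0025369  -0.46212693]
 [-0.30129315  0.98548173]]
bush [651.09984515  24.82149845]
anglepin [436.01834734  16.43573346]
cage [710.45071402 -59.08512909]
lock [713.98888598  75.71867722]
hamEnd [ 456.14627268 -267.81077682]
hamHead [ 639.25304606 -300.08531506]
bottle [695.82980071 336.34686017]
bottlebase [674.97831132 351.0078957 ]
```

```bash
python3 -m jog '[[0,0,0,0.53,0],[0,0,0,0.53,0],[0.78,-0.3,0,0,0],[0.78,-0.3,0,0,0],[0.78,-0.3,0,0,0],[0.78,-0.3,0,0,0],[0.78,-0.3,0,0,0],[0.78,-0.3,0,0,0],[0.78,-0.3,0,0,0],[0.78,-0.3,0,0,0],[0.78,-0.3,0,0,0],[0.78,-0.3,0,0,0]]' 20
python3 -m jog '[[0,0,0,0,0],[0,0,0,0,0],[0,0,0,0,0]]'
python3 - <<'E'
from h import *
s=env.state()
cv2.imwrite("pics/w1.png",env.capture("wrist")[:,:,::-1])
E
```

```text
t: 1.15
eef_pos: [592.6, 202.0, 230.9]
eef_rot: [-2.321, -2.116, 0.001]
ft_force: [-0.1, 0.2, 0.4]
width: -0.1
grip_force: 0.0
t: 1.4
eef_pos: [593.5, 199.9, 231.0]
eef_rot: [2.322, 2.115, -0.002]
ft_force: [0.5, 0.0, 0.2]
width: 0.1
grip_force: 0.0
```

View pics/w1.png

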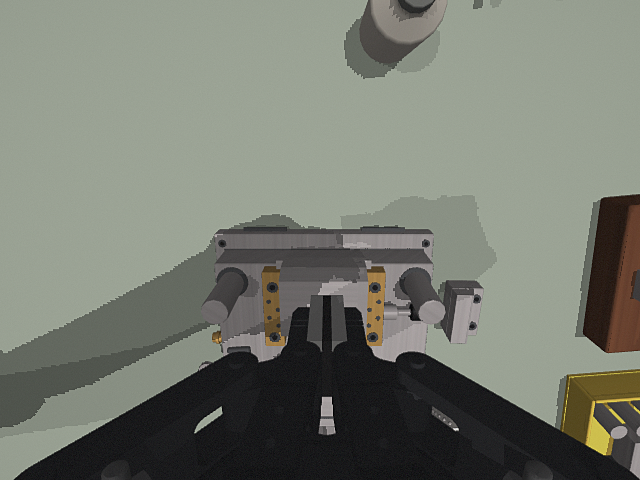

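The wrist view shows the plate edges level, so the yaw is aligned. The left slide is centred at column ~324, as is the finger pair. The bottle at (400,30) is far off. I'll descend outside the left heel.

```bash
python3 -m jog '[[0,0,0.8,0,0],[0,0,0.8,0,0],[0,0,0.8,0,0],[0,0,0.8,0,0],[0,0,0.8,0,0],[0,0,0.8,0,0],[0,0,0.8,0,0],[0,0,0.8,0,0],[0,0,0,0,0],[0,0,0,0,0],[0,0,0,0,0]]'
python3 - <<'E'
from h import *
s=env.state()
R=fit([(0,0),(1,0)],[(0,0),(np.cos(-.093),np.sin(-.093))])[1]
print(R.T@(s['eef_pos'][:2]-[578,36]),s['eef_pos'])
a=env.capture("wrist")[:,:,::-1];cv2.imwrite("pics/w2.png",a)
E
```

```text
t: 2.37
eef_pos: [594.5, 200.4, 72.4]
eef_rot: [2.322, 2.114, 0.002]
ft_force: [-0.0, -0.2, 0.4]
width: 0.1
grip_force: 0.0
[  1.1721246  165.17975558] [594.50664233 200.35709991  72.40250067]
```

View pics/w2.png

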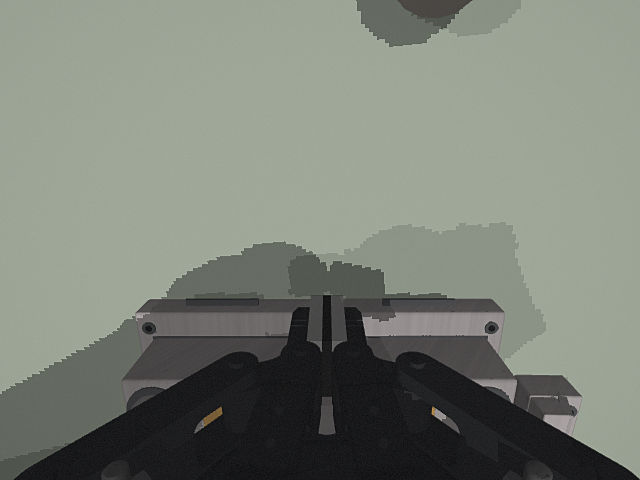

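The fingertips are beside the left heel, centred on the plate and clear of everything. I'll push now, watching the force.

```bash
python3 -m jog '[[-0.3,0,0,0,0],[-0.3,0,0,0,0],[-0.3,0,0,0,0],[-0.3,0,0,0,0],[0,0,0,0,0],[0,0,0,0,0]]'
python3 -m jog '[[-0.2,0,0,0,0],[-0.2,0,0,0,0],[-0.2,0,0,0,0],[0,0,0,0,0],[0,0,0,0,0]]'
```

```text
t: 2.92
eef_pos: [590.9, 171.3, 71.9]
eef_rot: [2.322, 2.116, 0.002]
ft_force: [0.1, 1.3, 1.3]
width: 0.1
grip_force: 0.8
t: 3.33
eef_pos: [589.9, 159.9, 71.9]
eef_rot: [-2.318, -2.118, -0.008]
ft_force: [0.7, 6.5, 0.5]
width: 0.1
grip_force: 2.9
```

```bash
python3 -m jog '[[-0.2,0,0,0,0],[-0.2,0,0,0,0],[0,0,0,0,0]]'
python3 -m jog '[[-0.2,0,0,0,0],[0,0,0,0,0],[0,0,0,0,0]]'
python3 -m jog '[[-0.2,0,0,0,0],[0,0,0,0,0],[0,0,0,0,0]]'
```

```text
t: 3.58
eef_pos: [589.0, 151.0, 72.0]
eef_rot: [-2.317, -2.117, -0.011]
ft_force: [1.4, 8.2, 0.6]
width: -0.1
grip_force: 3.7
t: 3.83
eef_pos: [588.7, 147.6, 72.0]
eef_rot: [-2.315, -2.118, -0.013]
ft_force: [1.0, 8.9, -0.2]
width: 0.0
grip_force: 4.6
t: 4.08
eef_pos: [588.7, 147.6, 72.1]
eef_rot: [-2.309, -2.12, -0.022]
ft_force: [1.6, 14.4, -2.2]
width: 0.2
grip_force: 7.6
```

Hard stop reached: the position holds at 147.6 while the force goes from 9 to 14 N. One more nudge for certainty, then I'll back off.

```bash
python3 -m jog '[[-0.15,0,0,0,0],[0,0,0,0,0],[0,0,0,0,0]]'
python3 -m jog '[[0.2,0,0,0,0],[0.2,0,0,0,0],[0.2,0,0,0,0],[0.2,0,0,0,0],[0.2,0,0,0,0],[0,0,0,0,0]]'
python3 -m jog '[[0.5,0,0,0,0],[0.5,0,0,0,0],[0.3,0,0,0,0],[0,0,0,0,0],[0,0,0,0,0]]'
python3 - <<'E'
from h import *
cv2.imwrite("pics/s2.png",cv2.resize(env.capture("scene")[185:330,225:395,::-1],None,fx=4,fy=4,interpolation=cv2.INTER_CUBIC))
E
```

```text
t: 4.33
eef_pos: [588.6, 147.6, 72.2]
eef_rot: [-2.305, -2.12, -0.029]
ft_force: [2.9, 19.7, -3.8]
width: 0.1
grip_force: 9.8
t: 4.83
eef_pos: [589.2, 159.9, 71.5]
eef_rot: [-2.318, -2.119, -0.003]
ft_force: [-0.0, 5.9, 1.8]
width: -0.4
grip_force: 3.1
t: 5.25
eef_pos: [591.9, 190.2, 71.0]
eef_rot: [2.32, 2.118, -0.002]
ft_force: [0.6, -0.1, -0.1]
width: 0.1
grip_force: 0.0
```

View pics/s2.png

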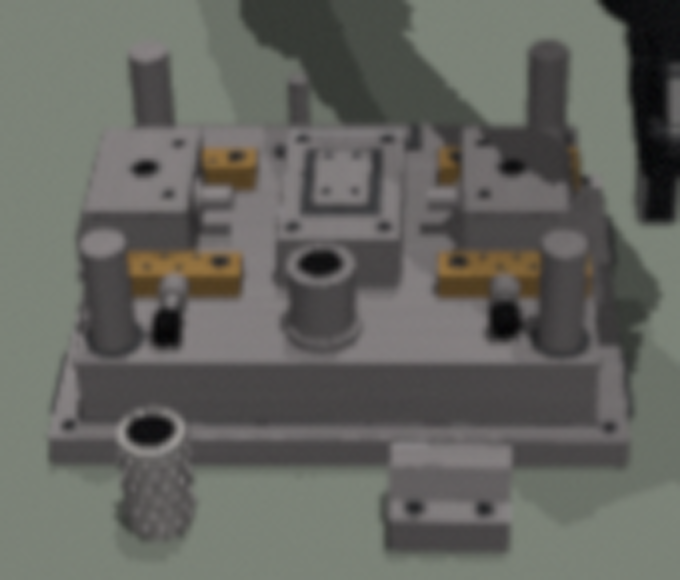

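The left slide's hole has moved inwards from column 540 to 513, about 12.6 mm, and its knob has moved in too. It is caught at mid travel. Next I'll go over to the right side.

```bash
python3 -m jog '[[0,0,-0.9,0,0],[0,0,-0.9,0,0],[0,0,-0.9,0,0],[0,0,-0.9,0,0],[0,0,-0.9,0,0],[0,0,-0.4,0,0],[0,0,0,0,0]]'
python3 -m jog '[[-0.9,0,0,0,0],[-0.9,0,0,0,0],[-0.9,0,0,0,0],[-0.9,0,0,0,0],[-0.9,0,0,0,0],[-0.9,0,0,0,0],[-0.9,0,0,0,0]]'
python3 -m jog '[[-0.9,0,0,0,0],[-0.9,0,0,0,0],[-0.9,0,0,0,0],[-0.9,0,0,0,0],[-0.9,0,0,0,0],[-0.9,0,0,0,0],[-0.9,0,0,0,0],[0,0,0,0,0],[0,0,0,0,0],[0,0,0,0,0]]'
python3 - <<'E'
from h import *
s=env.state()
R=fit([(0,0),(1,0)],[(0,0),(np.cos(-.093),np.sin(-.093))])[1]
print(R.T@(s['eef_pos'][:2]-[578,36]),s['eef_pos'])
E
```

```text
t: 5.88
eef_pos: [594.0, 189.3, 196.6]
eef_rot: [2.321, 2.113, 0.008]
ft_force: [-0.2, 1.1, -0.6]
width: 0.1
grip_force: 0.0
t: 6.47
eef_pos: [576.3, 31.4, 191.8]
eef_rot: [-2.321, -2.114, 0.005]
ft_force: [0.1, 0.2, -0.0]
width: -0.1
grip_force: 0.0
t: 7.3
eef_pos: [562.5, -122.7, 192.6]
eef_rot: [-2.319, -2.115, 0.001]
ft_force: [-0.8, 0.8, -0.5]
width: -0.2
grip_force: 0.0
[  -0.67880352 -159.48628764] [ 562.51327651 -122.73404838  192.55392959]
```

Down 120 mm, staying clear of the heel, with a force check. Then I'll approach.

```bash
python3 -m jog '[[0,0,0.8,0,0],[0,0,0.8,0,0],[0,0,0.8,0,0],[0,0,0.8,0,0],[0,0,0.8,0,0],[0,0,0.8,0,0],[0,0,0,0,0],[0,0,0,0,0]]'
python3 -m jog '[[0.3,0,0,0,0],[0.3,0,0,0,0],[0.3,0,0,0,0],[0,0,0,0,0],[0,0,0,0,0]]'
python3 -m jog '[[0.2,0,0,0,0],[0.2,0,0,0,0],[0.2,0,0,0,0],[0,0,0,0,0],[0,0,0,0,0]]'
```

```text
t: 7.97
eef_pos: [562.5, -121.9, 72.8]
eef_rot: [-2.317, -2.117, 0.002]
ft_force: [0.1, -0.4, 0.2]
width: 0.2
grip_force: 0.0
t: 8.38
eef_pos: [566.2, -102.3, 75.2]
eef_rot: [2.319, 2.114, 0.001]
ft_force: [0.7, -4.0, 1.4]
width: 0.1
grip_force: 1.9
t: 8.8
eef_pos: [567.4, -89.5, 75.2]
eef_rot: [2.32, 2.111, -0.001]
ft_force: [-0.4, -6.5, 2.9]
width: 0.3
grip_force: 3.4
```

```bash
python3 -m jog '[[0.2,0,0.05,0,0],[0.2,0,0.05,0,0],[0.1,0,0,0,0],[0,0,0,0,0],[0,0,0,0,0]]'
python3 -m jog '[[0.2,0,0,0,0],[0,0,0,0,0],[0,0,0,0,0]]'
python3 -m jog '[[0.2,0,0,0,0],[0,0,0,0,0],[0,0,0,0,0]]'
```

```text
t: 9.22
eef_pos: [568.5, -81.3, 73.4]
eef_rot: [2.32, 2.105, -0.006]
ft_force: [-2.7, -11.8, 5.6]
width: 0.1
grip_force: 6.0
t: 9.47
eef_pos: [568.5, -81.1, 73.5]
eef_rot: [2.321, 2.098, -0.013]
ft_force: [-2.2, -19.2, 5.4]
width: -0.2
grip_force: 9.2
t: 9.72
eef_pos: [568.5, -81.1, 73.6]
eef_rot: [2.321, 2.092, -0.019]
ft_force: [-2.5, -23.7, 6.2]
width: -0.1
grip_force: 12.3
```

The arm has stopped at -81.1, which looks like the hard stop. I'll check with a picture before letting go.

```bash
python3 - <<'E'
from h import *
cv2.imwrite("pics/s3.png",cv2.resize(env.capture("scene")[185:330,225:395,::-1],None,fx=4,fy=4,interpolation=cv2.INTER_CUBIC))
E
```

```text
(no output)
```

View pics/s3.png

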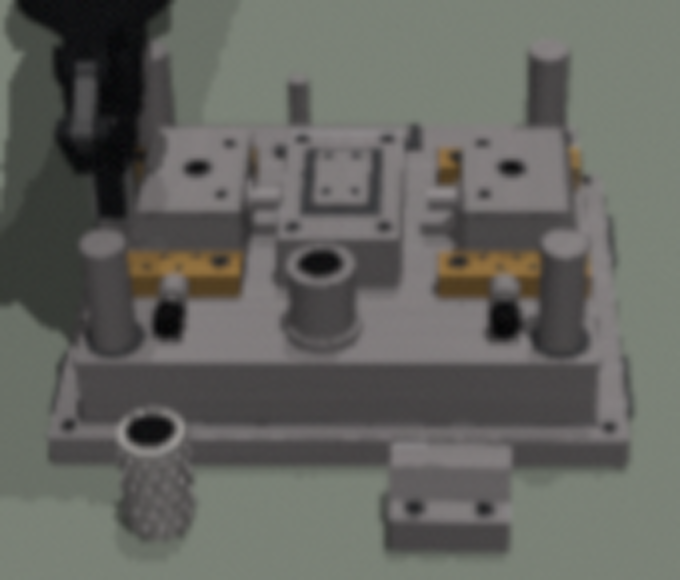

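The right slide's hole has moved from column 145 to 198, about 25 mm, and its core pin is against the block. It is home. The left slide is still caught. I'll release and retreat.

```bash
python3 -m jog '[[-0.2,0,0,0,0],[-0.2,0,0,0,0],[-0.2,0,0,0,0],[-0.2,0,0,0,0],[-0.2,0,0,0,0],[-0.2,0,0,0,0],[0,0,0,0,0]]'
python3 -m jog '[[-0.4,0,0,0,0],[-0.4,0,0,0,0],[-0.4,0,0,0,0],[0,0,0,0,0],[0,0,0,0,0]]'
python3 -m jog '[[0,0,-0.8,0,0],[0,0,-0.8,0,0],[0,0,-0.8,0,0],[0,0,-0.8,0,0],[0,0,-0.8,0,0],[0,0,0,0,0],[0,0,0,0,0],[0,0,0,0,0]]'
python3 - <<'E'
from h import *
cv2.imwrite("pics/s4.png",cv2.resize(env.capture("scene")[185:330,225:395,::-1],None,fx=4,fy=4,interpolation=cv2.INTER_CUBIC))
E
```

```text
t: 10.35
eef_pos: [566.1, -94.1, 72.0]
eef_rot: [2.323, 2.114, 0.002]
ft_force: [0.7, -0.7, 0.1]
width: 0.1
grip_force: 0.0
t: 10.77
eef_pos: [562.9, -124.8, 71.1]
eef_rot: [-2.324, -2.114, 0.001]
ft_force: [-0.8, 1.6, -0.0]
width: -0.3
grip_force: 0.0
t: 11.43
eef_pos: [562.5, -123.0, 170.4]
eef_rot: [-2.32, -2.116, 0.001]
ft_force: [-0.4, 0.0, 0.3]
width: 0.2
grip_force: 0.0
```

View pics/s4.png

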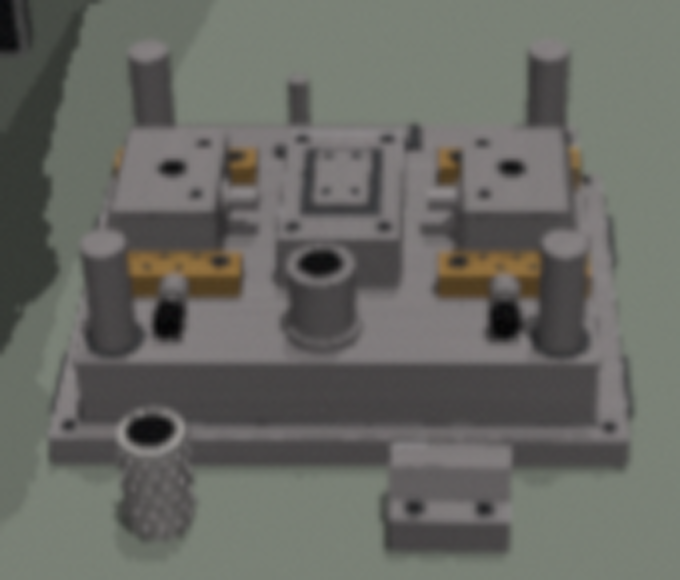

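Both slides are at mid travel, with their holes at columns 172 and 512. The knobs are in, the hand is clear, and the loose parts in view have not moved.

```bash
python3 -c "
from rig import env
print(env.sign_off())"
```

```text
the job is handed in; nothing more can be done
None
```

The job is handed in: I pushed each slide to its hard stop and let it back, the last picture shows both caught at mid travel with the hand clear, and the sign-off returned no verdict.

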